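# Set the hand press until the gauge blade just drags

## Task

Lay the blue-handled gauge on the red hand press's anvil with its blade under the white plunger tip, then turn the steel knob on top of the press clockwise until the blade just drags: sliding it along the anvil should take about 6 N, averaged over a push and a pull. Never clamp it hard, leave it lying there nipped under the tip with your hand off, and leave the other things on the bench where they are.

Things in the scene. Friction and masses are not known exactly. Their poses are not given: they have to be found in the camera images.
- press: Fixed red press; origin on the table under the spindle axis, x to its back, -x to its open front, z up. Base plate 135 x 160 x 12 mm. Two posts at x = 55, y = +-50 mm carry a red bridge, 105 to 130 mm high, reaching 24 mm ahead of the spindle. Dark anvil, 50 mm wide, flat top at 30 mm, from x = -150 to +30 mm. A white round-ended tip, 14 mm wide, hangs on the spindle axis.
- gap (a point): Point on the anvil's top straight under the tip; axes as the press. The gauge's nip point belongs here, blade along the anvil. The tip starts 6.5 to 13 mm above it (not measured). The tip is sprung: 1.3 N per mm of screw travel after touching. It must end pushing on the blade with 3 to 6.5 N, never more than 9 N.
- knob_grip (a point): Axis of the round steel knob on the press, 160 mm above the table; knob 40 mm wide, from 142 to 174 mm high, gripped at any yaw. Clockwise from above lowers the tip 2.5 mm per rad. The knob keeps its height, turns with 0.06 N m and stays where left. The tip meets the laid-in blade after 0.6 to 3.3 rad (unknown); each rad more adds about 3.2 N.
- gauge_grip (a point): Centre of the blue grip, 22.5 mm above the gauge's underside: an upright block 18 x 18 mm, top at 45 mm, on a flat steel blade 153 x 24 x 5 mm that runs from 15 mm behind this point to 138 mm ahead. x along the blade to its nose, z up. Starts flat on the table, left or right of the press; 0.10 to 0.16 kg.
- gauge_nose (a point): Nip point of the blue-handled gauge: on the blade's underside, on its centre line, 120 mm ahead of the grip's centre and 18 mm short of the blade's end.
- gauge: The blue-handled gauge as a whole; origin on its underside below the grip's centre, axes as gauge_grip. Friction on anvil and tip is about 0.6: sliding the nipped blade takes about 1.2 x the tip's push plus 0.7 N; free, about 0.7 N. Measured after nudges of a few mm with loosely opened, giving fingers, pushes read up to half more, pulls up to half less: take their mean. The blue grip is slippery (friction about 0.35).
- spare_grip (a point): Grip centre (22.5 mm up) of the yellow-handled spare gauge, same outline but a brass blade 8 mm thick: not to be used or moved.
- loupe: Black eye loupe, 38 mm across, 30 mm high, standing on the table; origin at its underside. Leave alone.
- oilcup: Small amber glass oil cup, 40 mm across, 18 mm high; origin at its underside. Leave alone.
Not all that is in view belongs to the job. What is shaped like the gauge but pink is not meant. Of the things shaped like the press, the red one is meant.

How it is judged:
By the outcome, as a careful person would: the job done as asked, in the order asked, and still so for the second after the job is handed in, with the robot touching nothing.
It also fails if it takes over 72 s, if anything falls off the work surface, if the arm or the gripper's body presses on something with over 40 N, if the wrist force passes 120 N, or if a joint passes its speed limit or range.

## Robot

A 6-joint arm with a two-finger parallel gripper is mounted at the origin on the work surface. World frame = base frame: x ahead of the robot, y to its left, z up, the work surface at z = 0. Lengths are in mm, angles in degrees, forces in N, time in s.
With the tool pointing down it reaches from about 350 to 850 mm from the base axis. Payload 8.1 kg.
Tool frame: the origin (TCP) lies midway between the tips of the shut fingers; the grasp point (between the pads) lies 19 mm behind it; z points along the fingers, y is the line along which they close (so a half turn about z gives the same grasp; the last joint's range is limited). The gripper opens to 85 mm and grips with 20 to 120 N. Pads are 22 mm wide; open, the fingers measure 114 mm over their backs; the gripper's body (76 mm by 85 mm) begins 54 mm behind the grasp point. The pads swing forward as they close: fully open they stand 13 mm farther back than shut.
Start: joints at [-68.778, 7.471, 85.268, -0, 87.261, -4.893], TCP at [264.128, -538.741, 231.292] pointing down, gripper open.
Joint ranges: [-169.43, 169.43], [-51.17, 129.36], [1.28, 143.12], [-76.62, 256.62], [0, 156.53], [-152.29, 152.29]. Speed limits (degrees/s): [136.94, 136.94, 159.86, 180, 180, 180].

## Interface

Orientations are given as [roll, pitch, yaw] about the fixed x, y, z axes, in that order (R = Rz(yaw) Ry(pitch) Rx(roll)).
In Python, from bench import sense, snapshot, order, finder gives the robot as it stands.
- The arm moves only by the tool send_rows, never from a script. Its argument "steps" is a list of rows, each a list of 2 entries, a list of its own where there are three numbers: the shift along the world's x, y, z in units of 30 mm (1.0 is 30 mm), then the turn, a rotation vector about the world's x, y, z in rad. In form: [[[dx, dy, dz], [wx, wy, wz]], ...]. A call has 1 to 10 rows; each row is the pose to reach, as a shift and turn from the pose commanded when the call began; what a row does not reach only later rows make up. A row lasts 1/8 s, in which the tool goes at most 62.5 mm and 10.7 degrees, less where a joint would pass 70% of its speed; a pose out of reach is approached as far as the arm can. A call with a gripper value outside its range is refused whole. "fingers" is the closure, from 0 (fully open) to 1 (shut), set as the call begins (left out, the last holds). The fingers move at their own pace and stop on an object; "squeeze" is the grip in N (left out, the last holds). Time passes only in rows, so rows that repeat a pose let the fingers close. It gives the time, the measured TCP pose, the force, the opening and the grip force at its end, in the units of the state.
- sense(): the state, without advancing time (a new reading comes with each control period).
- snapshot(name): name is "side" or "top" or "wrist"; returns a dict with "img" (400x640x3 uint8, red, green, blue), "K" (3x3 intrinsics, pixels), "pose" (4x4, takes a point from camera to world coordinates). Camera axes: x right, y up, looking along -z (the intrinsics and any distortion apply to the point x, -y, -z); pixel columns grow to the right and rows downward; lengths in mm; the calibration is good to about 2 mm. A picture is of the moment at which its call begins. There is no depth.
- order.hand_in(): hands the job in; it is judged then, once.
Trained networks look in the newest picture that a camera, given by its name, has taken for a name from the list of things; names that differ only in an ending like _2 or _b are one class to them, and where a whole thing is asked for, a point or a joint stands for the part that bears it (a point fixed in the world has none). Each returns a list of dicts, best first, with "confidence" (0 to 1); they miss things now and then, are a little off and sometimes report something else, mostly with a low value. They report only what shows in the picture. A call takes as long as a camera call. They do not tell look-alikes from the thing itself.
- finder.find_in(label, camera): "box" ([left, top, width, height] as shares, 0 to 1, of the picture: columns of its width, rows of its height, round what is visible of it).
- finder.trace(label, camera): "mask" (400x640 bool, what is visible of it) and "box" ([left, top, width, height] as shares, 0 to 1, of the picture: columns of its width, rows of its height, round what is visible of it).
- finder.pinpoint(label, camera): "at" ([column, row] as shares, 0 to 1, of the picture: columns of its width, rows of its height: a listed point, or the origin of a listed thing).
The state is a dict: "time": time; "joint_pos": joint angles; "qd": joint speeds; "joint_efforts": joint torques, N m; "tool_pos": TCP position; "tcp_rot": TCP orientation; "ft_force": force on the tool from outside, world axes, zero at the start; "wrist_torque": the same for the moment, N m; "finger_gap": finger opening in mm; "grip_force": force on a finger pad.
Only numpy, scipy, OpenCV 4.12 (cv2) and the standard library are available. Lean on these libraries where they do the work, as an engineer would, in place of code of your own. Each camera call takes 0.05 s, during which the arm holds its last target. There are 200 camera calls.

## Working session

There is one attempt and no reset: what is moved stays moved. The work goes in short steps, Python scripts to look and compute and a tool call to move; the robot and the scene stay as the last step left them, time stands still between calls to the robot, and variables do not carry over. Pictures are saved under pics/ and viewed, at most 10 in all, crops included, and the job is handed in when it is done.

Besides the shell and the picture viewer there is one more tool, called after "Request:" by a JSON object that holds its "method" and its "body", one argument or row to a line. send_rows: Moves the arm, as the interface text tells. Its arguments: {"type":"object","properties":{"steps":{"type":"array"},"fingers":{"type":"number"},"squeeze":{"type":"number"}},"required":["steps"]}

```bash
mkdir -p pics; ls
python3 - <<'E'
from bench import sense, snapshot, finder
import cv2
s=sense(); print(s)
ims=[]
for c in ["side","top"]:
    d=snapshot(c); cv2.imwrite(f"pics/{c}0.png",d["img"][:,:,::-1]); print(c,d["K"],d["pose"].round(2))
    for l in ["press","gap","knob_grip","gauge_grip","gauge_nose","gauge","spare_grip","loupe","oilcup"]:
        print(l,[(round(r["at"][0]*640),round(r["at"][1]*400),round(r["confidence"],2)) for r in finder.pinpoint(l,c)])
E
```

```text
pics
{'time': 0.0, 'joint_pos': array([-6.87785912e+01,  7.51425222e+00,  8.53317485e+01, -9.09220305e-04,
        8.72618361e+01, -4.89135004e+00]), 'qd': array([ 0.0178975 ,  0.01767017,  0.08105526, -0.00545762,  0.12305464,
        0.0698432 ]), 'joint_efforts': array([-9.47252738e-04, -5.69389737e+01, -5.00560176e+01, -4.12269392e-04,
        1.41888141e-02,  2.05202127e-05]), 'tool_pos': array([ 263.9075646 , -538.20991363,  230.22969851]), 'tcp_rot': array([-1.79892478e+02, -8.29007481e-03,  2.61127953e+01]), 'ft_force': array([-0.39476236, -0.24561134, -0.27276687]), 'wrist_torque': array([ 0.02894311, -0.05190679,  0.06764261]), 'grip_force': 0.0, 'finger_gap': 85.24644718802843}
side [[429.12951999   0.         320.06021347]
 [  0.         429.12951999 213.66291175]
 [  0.           0.           1.        ]] [[-7.2000e-01  4.6000e-01 -5.2000e-01  8.4900e+00]
 [-7.0000e-01 -4.6000e-01  5.5000e-01  6.1049e+02]
 [ 1.0000e-02  7.6000e-01  6.5000e-01  8.0986e+02]
 [ 0.0000e+00  0.0000e+00  0.0000e+00  1.0000e+00]]
press [(338, 230, 0.78), (346, 170, 0.6)]
gap [(349, 160, 0.69), 
[... 357 characters left out ...]
p [[460.45949148   0.         322.63839576]
 [  0.         460.45949148 205.12694774]
 [  0.           0.           1.        ]] [[ 1.00000e-02  1.00000e+00 -9.00000e-02  4.51700e+02]
 [-1.00000e+00  1.00000e-02 -2.00000e-02  3.04200e+01]
 [-2.00000e-02  9.00000e-02  1.00000e+00  1.34408e+03]
 [ 0.00000e+00  0.00000e+00  0.00000e+00  1.00000e+00]]
press [(442, 147, 0.75), (367, 210, 0.63)]
gap [(443, 149, 0.76), (367, 204, 0.63)]
knob_grip [(370, 202, 0.91), (456, 134, 0.56)]
gauge_grip [(237, 219, 0.89), (188, 253, 0.67)]
gauge_nose [(228, 181, 0.73), (177, 222, 0.64)]
gauge [(195, 253, 0.76), (238, 222, 0.75)]
spare_grip [(442, 241, 0.77)]
loupe [(266, 271, 0.69)]
oilcup [(408, 265, 0.44)]
```

Run:
```python
import cv2,numpy as np
a=cv2.imread("pics/side0.png");b=cv2.imread("pics/top0.png")
cv2.imwrite("pics/top0c.png",cv2.resize(b[90:310,140:500],(800,489),interpolation=cv2.INTER_CUBIC))
```

```text
(no output)
```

View pics/top0c.png

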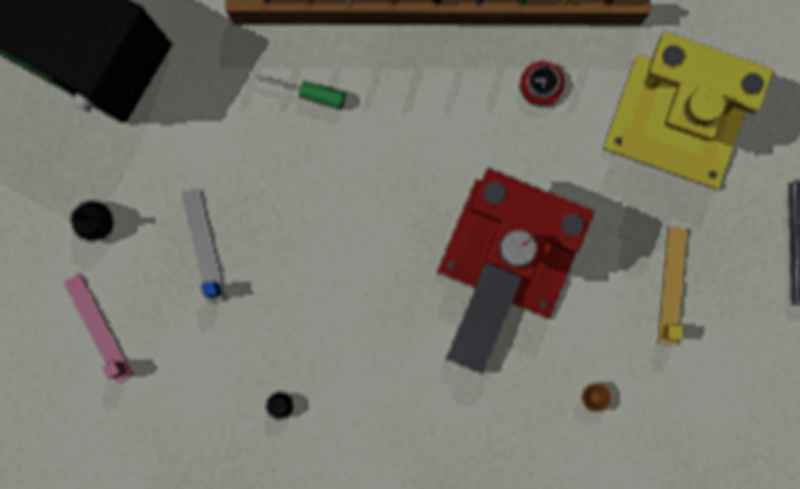

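View pics/side0.png

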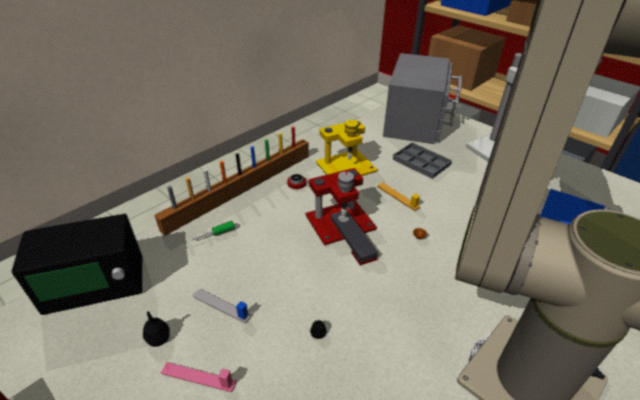

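The top crop shows three gauge shapes: blue at full-image (235,220), pink at (190,256) and yellow spare at (442,241). The blue handle with a steel blade is the gauge meant. There are two presses. The red one, knob at (373,201), is meant, not the yellow one at (456,135). In the side view the blue grip is at (242,309) and the red knob at (347,180).

```bash
cat > h.py <<'E'
import numpy as np,cv2
from bench import sense,snapshot,finder,order
def at(d,px,z):
    K,P=d["K"],d["pose"]; r=np.array([(px[0]-K[0,2])/K[0,0],-(px[1]-K[1,2])/K[1,1],-1])
    r=P[:3,:3]@r; o=P[:3,3]; return o+r*(z-o[2])/r[2]
def proj(d,X):
    P=d["pose"]; c=P[:3,:3].T@(np.array(X)-P[:3,3]); K=d["K"]
    return np.array([K[0,2]+K[0,0]*c[0]/-c[2],K[1,2]-K[1,1]*c[1]/-c[2]])
def tri(d1,p1,d2,p2):
    A=[];b=[]
    for d,p in((d1,p1),(d2,p2)):
        o=d["pose"][:3,3]; r=at(d,p,0)-o; r/=np.linalg.norm(r); M=np.eye(3)-np.outer(r,r);A.append(M);b.append(M@o)
    return np.linalg.lstsq(np.vstack(A),np.hstack(b),rcond=None)[0]
def blob(m,near=None):
    n,l,st,c=cv2.connectedComponentsWithStats(m.astype(np.uint8))
    i=1+np.argmax(st[1:,4]) if near is None else 1+np.argmin(np.linalg.norm(c[1:]-near,axis=1)+1000*(st[1:,4]<6))
    return l==i,c[i],st[i,4]
E
python3 - <<'E'
from h import *
t=snapshot("top");s=snapshot("side")
def hsv(d): return cv2.cvtColor(d["img"],cv2.COLOR_RGB2HSV).astype(int)
ht,hs=hsv(t),hsv(s)
bl=lambda h:(abs(h[...,0]-110)<14)&(h[...,1]>120)&(h[...,2]>50)
_,ct,at_=blob(bl(ht),(235,220)); _,cs,as_=blob(bl(hs),(242,309))
print("blue",ct,at_,cs,as_,tri(t,ct,s,cs).round(1), at(t,ct,35).round(1))
for l,z in(("gauge_grip",22.5),("gauge_nose",0),("gauge",0),("press",0),("gap",30),("knob_grip",160),("spare_grip",22.5),("loupe",0),("oilcup",0)):
  for d,n in((t,"top"),(s,"side")):
    print(l,n,[(at(d,np.array(r["at"])*[640,400],z).round(0)[:2],round(r["confidence"],2)) for r in finder.pinpoint(l,n)])
# masks
for l,z,near,n,d in(("gauge",3,(230,200),"top",t),("gauge",3,(222,305),"side",s)):
  for r in finder.trace(l,n):
    ys,xs=np.nonzero(r["mask"]); 
    W=np.array([at(d,(x,y),z)[:2] for x,y in zip(xs,ys)]).astype(np.float32); print(n,r["confidence"],len(xs),cv2.minAreaRect(W))
# anvil dark region in top
g=ht; m=(g[...,2]<90)&(g[...,1]<60); m[:, :335]=0;m[:,380:]=0;m[:205]=0;m[262:]=0
b,c,a=blob(m); ys,xs=np.nonzero(b); W=np.array([at(t,(x,y),30)[:2] for x,y in zip(xs,ys)]).astype(np.float32); print("anvil",a,cv2.minAreaRect(W),cv2.boxPoints(cv2.minAreaRect(W)))
r=(abs((g[...,0]+90)%180-90)<6)&(g[...,1]>150)&(g[...,2]>50)
b,c,a=blob(r,(368,205)); ys,xs=np.nonzero(b); q=cv2.minAreaRect(np.stack([xs,ys],1).astype(np.float32));print("red",a,q)
E
```

```text
blue [234.08108108 219.56756757] 37 [241.56521739 309.9057971 ] 138 [530.4 309.4  25.5] [529.5 307.   35. ]
gauge_grip top [(array([512., 312.]), 0.7), (array([425., 432.]), 0.59), (array([575., -68.]), 0.27)]
gauge_grip side [(array([527., 314.]), 0.73), (array([430., 434.]), 0.67)]
gauge_nose top [(array([529., 478.]), 0.93), (array([644., 335.]), 0.89)]
gauge_nose side [(array([529., 495.]), 0.9), (array([650., 337.]), 0.56), (array([532., 307.]), 0.4)]
gauge top [(array([525., 307.]), 0.91), (array([432., 431.]), 0.67)]
gauge side [(array([422., 431.]), 0.97), (array([526., 308.]), 0.64)]
press top [(array([567., -69.]), 0.66), (array([ 753., -293.]), 0.55), (array([533., 302.]), 0.32)]
press side [(array([573., -71.]), 0.92), (array([ 744., -288.]), 0.66)]
gap top [(array([579., -75.]), 0.94), (array([ 743., -290.]), 0.77)]
gap side [(array([583., -70.]), 0.77), (array([ 769., -302.]), 0.66), (array([623., 345.]), 0.47)]
knob_grip top [(array([ 749., -291.]), 0.97), (array([572., -73.]), 0.94)]
knob_grip side [(array([ 735., -286.]), 0.72), (array([582., -82.]), 0.56)]
spare_gri
[... 385 characters left out ...]
915328979492)
top 0.8 417 ((588.3858642578125, 324.00732421875), (151.8890380859375, 27.119312286376953), 13.420937538146973)
side 0.82 1046 ((483.0426025390625, 454.6347351074219), (154.4253387451172, 41.87345504760742), 29.848186492919922)
side 0.73 663 ((591.6416625976562, 316.09857177734375), (153.81851196289062, 44.24052047729492), 16.749507904052734)
anvil 1017 ((491.5069274902344, -53.778717041015625), (69.41082000732422, 133.50137329101562), 67.82218933105469) [[ 416.594      -60.719315 ]
 [ 540.21857   -111.11371  ]
 [ 566.41986    -46.83812  ]
 [ 442.7953       3.5562744]]
red 2053 ((371.926025390625, 198.17752075195312), (54.153846740722656, 51.615386962890625), 22.61986541748047)
```

Request:
{"method": "send_rows", "body": {
  "steps": [
    [[0.7,1.6,0.23],[0,0,0.07]],
    [[1.4,3.2,0.46],[0,0,0.15]],
    [[2.1,4.8,0.7],[0,0,0.22]],
    [[2.8,6.4,0.9],[0,0,0.29]],
    [[3.5,8,1.2],[0,0,0.37]],
    [[4.2,9.6,1.4],[0,0,0.44]],
    [[4.9,11.2,1.6],[0,0,0.51]],
    [[5.6,12.8,1.9],[0,0,0.6]],
    [[6.3,14.4,2.1],[0,0,0.66]],
    [[6.9,16,2.3],[0,0,0.73]]
  ],
  "fingers": 0,
  "squeeze": 60
}}

```text
time: 3.35
tool_pos: [471.7, -57.1, 300.8]
tcp_rot: [179.9, -0.0, 68.1]
ft_force: [0.4, -0.3, -0.3]
finger_gap: 85.6
grip_force: 0.0
```

Run:
```python
from h import *
w=snapshot("wrist"); cv2.imwrite("pics/w1.png",w["img"][:,:,::-1]); s=sense();print(s["time"],s["tool_pos"],s["tcp_rot"],s["joint_pos"]); print(w["K"],w["pose"].round(2))
for l,z in(("press",0),("gap",30),("knob_grip",160)):
    print(l,[(np.array(r["at"])*[640,400],at(w,np.array(r["at"])*[640,400],z).round(0)[:2],round(r["confidence"],2)) for r in finder.pinpoint(l,"wrist")])
```

```text
3.4 [473.16971816 -51.90393509 301.57985664] [179.92201276  -0.23082787  68.4655002 ] [-12.60119634 -13.20745652  97.99408052   0.2167757   95.10045372
   8.95294519]
[[326.55808516   0.         315.45080617]
 [  0.         326.55808516 204.07217913]
 [  0.           0.           1.        ]] [[ 9.3000e-01  3.6000e-01  1.0000e-01  4.9742e+02]
 [-3.7000e-01  8.9000e-01  2.5000e-01  7.1300e+00]
 [ 0.0000e+00 -2.7000e-01  9.6000e-01  4.4261e+02]
 [ 0.0000e+00  0.0000e+00  0.0000e+00  1.0000e+00]]
press [(array([545.28, 239.6 ]), array([ 742., -281.]), 0.78), (array([388.416, 149.   ]), array([572., -73.]), 0.67)]
gap [(array([561.92, 253.8 ]), array([ 742., -291.]), 0.97)]
knob_grip [(array([430.528, 165.2  ]), array([574., -71.]), 0.89)]
```

View pics/w1.png

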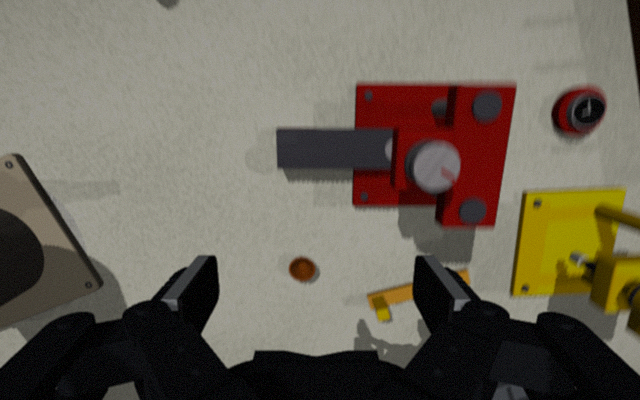

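The wrist view shows the red press: knob at (433,166), anvil front end at (277,129–168), and base front corners near (356,84) and (353,206). The white tip is at about (389,150).

Run:
```python
from h import *
w=snapshot("wrist"); im=w["img"]; h=cv2.cvtColor(im,cv2.COLOR_RGB2HSV).astype(int)
# anvil mask
m=(h[...,2]<100)&(h[...,1]<90); m[:, :260]=0;m[:,385:]=0;m[:110]=0;m[190:]=0
b,c,a=blob(m); ys,xs=np.nonzero(b); print(a,xs.min(),xs.max())
for col in (285,300,320,340,345): 
    r=np.nonzero(b[:,col])[0]; print(col,r.min(),r.max(),[at(w,(col,v),30).round(1)[:2] for v in(r.min()-.5,r.max()+.5)])
T=[np.nonzero(b[:,c])[0].min()-.5 for c in range(285,350)]
p=np.polyfit(range(285,350),T,1); A,B=[at(w,(c,np.polyval(p,c)),30) for c in(285,350)]; d=B-A;print("top edge yaw",np.degrees(np.arctan2(d[1],d[0])),A,B)
# front red edge
red=(abs((h[...,0]+90)%180-90)<8)&(h[...,1]>140)&(h[...,2]>40)
pts=[]
for r in list(range(90,122))+list(range(180,200)):
    x=np.nonzero(red[r,340:400])[0]; pts.append((340+x.min()-.5,r))
pts=np.array(pts); q=np.polyfit(pts[:,1],pts[:,0],1); A2,B2=[at(w,(np.polyval(q,r),r),12) for r in(90,200)]; d=A2-B2; print("front edge yaw-90",np.degrees(np.arctan2(d[1],d[0]))-90,A2,B2)
# knob: gray circle
cv2.imwrite("pics/k.png",cv2.resize(im[100:240,250:520,::-1],(800,415),interpolation=cv2.INTER_CUBIC))
g=cv2.medianBlur(cv2.cvtColor(im,cv2.COLOR_RGB2GRAY),3)
print(cv2.HoughCircles(g[120:210,390:480],cv2.HOUGH_GRADIENT,1,30,param1=80,param2=12,minRadius=20,maxRadius=30))
```

```text
5211 276 384
285 129 175 [array([455.7,   3.1]), array([432.5, -50.8])]
300 129 181 [array([472.8,  -3.8]), array([447.3, -65.1])]
320 130 181 [array([495.2, -14.1]), array([471.1, -74.7])]
340 130 181 [array([518.1, -23.3]), array([495. , -84.3])]
345 130 181 [array([523.8, -25.5]), array([500.9, -86.7])]
top edge yaw -23.16481767307724 [455.77773205   3.35144307  30.        ] [529.39312532 -28.14666173  30.        ]
front edge yaw-90 -22.350390060346584 [555.20709057  12.6949199   12.        ] [ 501.27250613 -118.48245781   12.        ]
[[[46.5 48.5 23.5]]]
```

View pics/k.png

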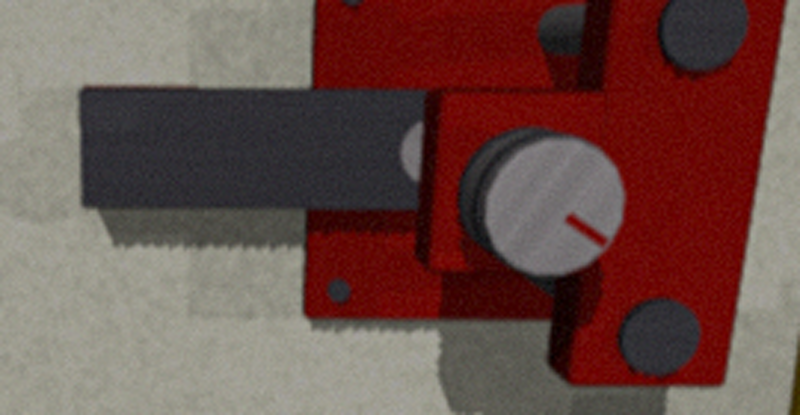

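Run:
```python
from h import *
w=snapshot("wrist")
y=np.radians(-22.7); ux=np.array([np.cos(y),np.sin(y)]); uy=np.array([-ux[1],ux[0]])
k=at(w,(436.5,168.5),174)[:2]; f=at(w,(276.8,149.5),30)[:2]; print("knob",k,"front->origin",f+150*ux)
for c in(300,340): print([((at(w,(c,v),30)[:2]-k)@uy).round(1) for v in(129,170)])
print("front x",(f-k)@ux, "base front x",(np.array([528.2,-52.9])-k)@ux)
s=sense();print(s["tool_pos"],s["tcp_rot"])
```

```text
knob [573.3039708  -73.19627373] front->origin [574.08847643 -75.33985675]
[np.float64(23.7), np.float64(-27.2)]
[np.float64(24.3), np.float64(-26.6)]
front x -148.44904202877433 base front x -49.442585716034145
[470.8253895  -59.46150102 300.09446992] [-1.79985685e+02  2.92240199e-02  6.78823723e+01]
```

Request:
{"method": "send_rows", "body": {
  "steps": [
    [[0.3,1.8,-0.7],[0,0,0.09]],
    [[0.6,3.6,-1.4],[0,0,0.18]],
    [[0.9,5.4,-2.1],[0,0,0.27]],
    [[1.2,7.2,-2.8],[0,0,0.36]],
    [[1.5,9.0,-3.6],[0,0,0.45]],
    [[1.75,10.7,-4.4],[0,0,0.54]],
    [[1.93,12.2,-5],[0,0,0.62]],
    [[1.93,12.2,-5],[0,0,0.62]],
    [[1.93,12.2,-5],[0,0,0.62]]
  ]
}}

```text
time: 4.78
tool_pos: [529.5, 305.7, 150.1]
tcp_rot: [-180.0, 0.0, 103.3]
ft_force: [0.3, -0.9, -0.2]
finger_gap: 85.2
grip_force: 0.0
```

Run:
```python
from h import *
w=snapshot("wrist"); im=w["img"];cv2.imwrite("pics/w2.png",im[:,:,::-1]); s=sense();print(s["time"],s["tool_pos"],s["tcp_rot"])
h=cv2.cvtColor(im,cv2.COLOR_RGB2HSV).astype(int)
m=(abs(h[...,0]-110)<14)&(h[...,1]>120)&(h[...,2]>50)
b,c,a=blob(m); ys,xs=np.nonzero(b); print(c,a,xs.min(),xs.max(),ys.min(),ys.max(),at(w,c,30))
for r in finder.pinpoint("gauge_grip","wrist"): print(np.array(r["at"])*[640,400],r["confidence"],at(w,np.array(r["at"])*[640,400],22.5))
for r in finder.pinpoint("gauge_nose","wrist"): print(np.array(r["at"])*[640,400],r["confidence"],at(w,np.array(r["at"])*[640,400],0))
```

```text
4.825 [529.83884619 305.56325307 150.8049919 ] [1.79970337e+02 2.43957053e-02 1.03310238e+02]
[318.27047913 194.44358578] 647 307 329 179 209 [531.61439002 310.43791841  30.        ]
[215.168   2.12 ] 0.68 [424.98114243 431.84417491  22.5       ]
[316.672 189.52 ] 0.66 [529.7881498  312.50233139  22.5       ]
[449.088 182.4  ] 0.63 [646.88903563 341.88973689   0.        ]
```

View pics/w2.png

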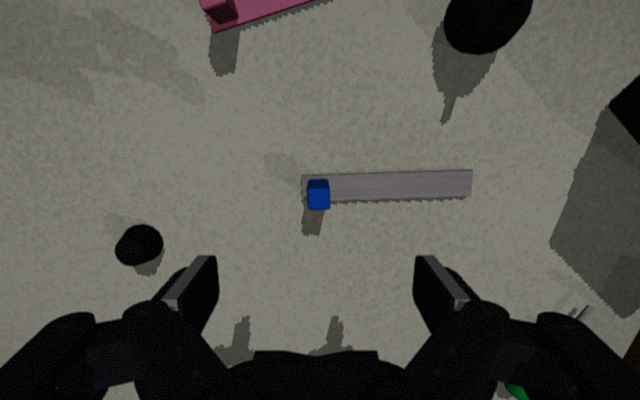

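The wrist view shows the blue grip's top face near (319,200) and the steel blade running right to its nose end at (471,184). The pink one is at upper left, (220,10).

Run:
```python
from h import *
w=snapshot("wrist")
print("top c",at(w,(319,200.5),45))
a,b=at(w,(335,174),5),at(w,(470,169.5),5); c,e=at(w,(335,201.5),5),at(w,(470,198),5)
for p,q in((a,b),(c,e)): d=q-p; print(np.degrees(np.arctan2(d[1],d[0])))
mid=(b+e)/2; d=(b+e-a-c); d/=np.linalg.norm(d); print("end",at(w,(472,184),5), "grip",at(w,(472,184),5)-138*d, np.linalg.norm(b-e))
g=at(w,(319,200.5),45); print("lateral offset of centreline from grip", np.cross(d[:2],(mid-g)[:2]))
```

```text
top c [533.04943963 309.32583931  45.        ]
15.292747473548678
14.889541684696345
end [666.61296319 345.87924586   5.        ] grip [533.37068033 309.95579867   5.        ] 26.42405084851755
lateral offset of centreline from grip 0.6526678244213642<stdin>:7: DeprecationWarning: Arrays of 2-dimensional vectors are deprecated. Use arrays of 3-dimensional vectors instead. (deprecated in NumPy 2.0)
```

Request:
{"method": "send_rows", "body": {
  "steps": [
    [[0.13,0.07,-1],[0,0,0.028]],
    [[0.13,0.07,-2.5],[0,0,0.028]],
    [[0.13,0.07,-4],[0,0,0.028]],
    [[0.13,0.07,-4.7],[0,0,0.028]],
    [[0.13,0.07,-4.7],[0,0,0.028]],
    [[0.13,0.07,-4.7],[0,0,0.028]]
  ]
}}

```text
time: 5.72
tool_pos: [534.6, 310.0, 11.7]
tcp_rot: [179.8, -0.0, 105.1]
ft_force: [-0.5, -0.3, 0.4]
finger_gap: 85.7
grip_force: 0.0
```

Request:
{"method": "send_rows", "body": {
  "steps": [
    [[0,0,0],[0,0,0]],
    [[0,0,0],[0,0,0]],
    [[0,0,0],[0,0,0]],
    [[0,0,0],[0,0,0]],
    [[0,0,0],[0,0,0]],
    [[0,0,0],[0,0,0]],
    [[0,0,0],[0,0,0]],
    [[0,0,0],[0,0,0]]
  ],
  "fingers": 1,
  "squeeze": 70
}}

```text
time: 6.72
tool_pos: [533.2, 309.5, 9.6]
tcp_rot: [180.0, -0.0, 105.1]
ft_force: [-0.4, -0.2, 5.3]
finger_gap: 17.5
grip_force: 68.6
```

Request:
{"method": "send_rows", "body": {
  "steps": [
    [[0,0,0.5],[0,0,0]],
    [[0,0,1.5],[0,0,0]],
    [[-0.2,-0.4,2.5],[0,0,-0.05]],
    [[-0.9,-1.6,2.8],[0,0,-0.16]],
    [[-1.6,-2.9,2.8],[0,0,-0.27]],
    [[-2.3,-4.2,2.8],[0,0,-0.38]],
    [[-3,-5.5,2.8],[0,0,-0.5]],
    [[-3.7,-6.9,2.8],[0,0,-0.6]],
    [[-4.3,-8,2.8],[0,0,-0.66]],
    [[-4.43,-8.31,2.8],[0,0,-0.66]]
  ]
}}

```text
time: 7.98
tool_pos: [399.1, 58.7, 93.5]
tcp_rot: [180.0, 0.0, 67.1]
ft_force: [-0.5, -0.5, -0.8]
finger_gap: 17.1
grip_force: 68.3
```

Run:
```python
from h import *
w=snapshot("wrist"); im=w["img"];cv2.imwrite("pics/w3.png",im[:,:,::-1]); s=sense();print(s["time"],s["tool_pos"],s["tcp_rot"],s["ft_force"],s["wrist_torque"],s["finger_gap"])
```

```text
8.025 [399.42357105  58.59031094  93.60006824] [1.79973388e+02 1.98267479e-02 6.72037180e+01] [ 0.08371259 -0.61894245 -1.54787977] [0.00550355 0.00194194 0.02551013] 17.13777107730722
```

View pics/w3.png

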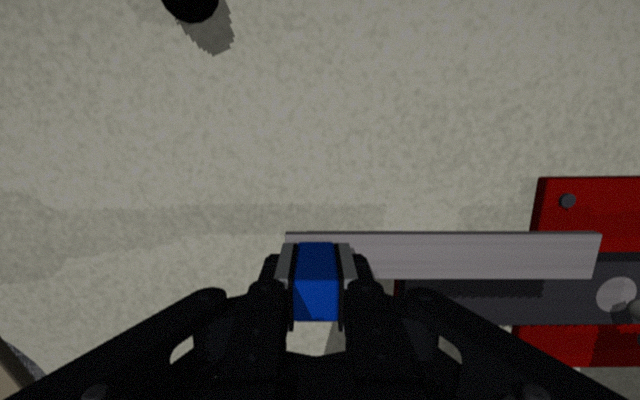

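The wrist view shows the gauge held by the blue grip at (317,280), with the blade running right from (287,232) to (600,255). It is nearly parallel to the anvil, and the white tip shows at (617,293).

Run:
```python
from h import *
w=snapshot("wrist"); im=w["img"]; h=cv2.cvtColor(im,cv2.COLOR_RGB2HSV).astype(int); g=cv2.cvtColor(im,cv2.COLOR_RGB2GRAY).astype(int)
def edge(cols,r0,r1,sgn):
    out=[]
    for c in cols:
        col=g[r0:r1,c-1:c+2].mean(1); out.append(r0+np.argmax(sgn*np.diff(col))+.5+.0)
    p=np.polyfit(cols,out,1); print(p,np.std(np.polyval(p,cols)-out)); return p
yaw=lambda a,b:np.degrees(np.arctan2(*(b-a)[1::-1]))
z=89
pl=edge(range(440,580),262,290,-1) # blade lower edge -> dark anvil
a,b=[at(w,(c,np.polyval(pl,c)),z) for c in(440,580)];print("blade low",yaw(a,b),a,b)
pa=edge(range(440,510),300,340,1); 
a2,b2=[at(w,(c,np.polyval(pa,c)),30) for c in(440,510)];print("anvil low",yaw(a2,b2),a2,b2)
for r in(240,250,260,270): print(r,g[r,590:606])
print(at(w,(600,232.5),89),at(w,(594,278),89))
for zz in(36,40,44): print("tip",zz,at(w,(617,293),zz))
```

```text
[4.89820909e-04 2.78264722e+02] 0.11700331587470979
blade low -22.778653580669715 [452.773145    25.44052306  89.        ] [516.96451593  -1.51490761  89.        ]
[-5.27687866e-02  3.50167361e+02] 7.376378831785119
anvil low -19.229509010645902 [452.03123413 -51.36269843  30.        ] [499.88743272 -68.05563126  30.        ]
240 [108 109 106 111 108 107 103 105 105 109 102  58  27  28  31  34]
250 [108 108 102 109 102 109 105 102  74  46  33  28  32  34  37  38]
260 [107  99 100  99 107  94  45  13  22  17  19  21  25  23  21  24]
270 [100 104  99  76  45  36  41  43  42  38  40  41  41  42  38  43]
[530.29306221  19.30902393  89.        ] [523.43935708  -3.90186968  89.        ]
tip 36 [571.20504859 -67.28248041  36.        ]
tip 40 [568.29635335 -63.47627952  40.        ]
tip 44 [565.38765811 -59.67007862  44.        ]
```

Request:
{"method": "send_rows", "body": {
  "steps": [
    [[0.2,-0.8,0],[0,0,0]],
    [[0.45,-1.6,0],[0,0,0]],
    [[0.71,-2.38,-0.3],[0,0,0]],
    [[0.71,-2.38,-0.9],[0,0,0]],
    [[0.71,-2.38,-1.4],[0,0,0]],
    [[0.71,-2.38,-1.67],[0,0,0]],
    [[0.71,-2.38,-1.72],[0,0,0]],
    [[0.71,-2.38,-1.72],[0,0,0]]
  ]
}}

```text
time: 9.07
tool_pos: [421.6, -11.1, 42.0]
tcp_rot: [180.0, -0.0, 67.3]
ft_force: [-1.1, -0.4, -1.1]
finger_gap: 17.0
grip_force: 68.4
```

Request:
{"method": "send_rows", "body": {
  "steps": [
    [[0,0,-0.02],[0,0,0]],
    [[0,0,-0.04],[0,0,0]],
    [[0,0,-0.06],[0,0,0]],
    [[0,0,-0.06],[0,0,0]]
  ]
}}

```text
time: 9.57
tool_pos: [421.3, -11.4, 39.9]
tcp_rot: [180.0, -0.0, 67.2]
ft_force: [0.5, -0.3, -1.1]
finger_gap: 17.1
grip_force: 68.4
```

Run:
```python
from h import *
w=snapshot("wrist"); im=w["img"];cv2.imwrite("pics/w4.png",im[:,:,::-1]); s=sense();print(s["time"],s["tool_pos"],s["tcp_rot"],s["ft_force"],s["wrist_torque"],s["finger_gap"])
s=snapshot("side");cv2.imwrite("pics/s4.png",cv2.resize(s["img"][130:290,260:440,::-1],(675,600),interpolation=cv2.INTER_CUBIC))
```

```text
9.625 [421.33893342 -11.36947227  39.91842254] [1.79997808e+02 3.05967689e-06 6.72513147e+01] [ 0.27107632  0.0392878  -1.01628495] [ 0.03704303  0.04149547 -0.00492726] 17.165194788745875
```

View pics/w4.png

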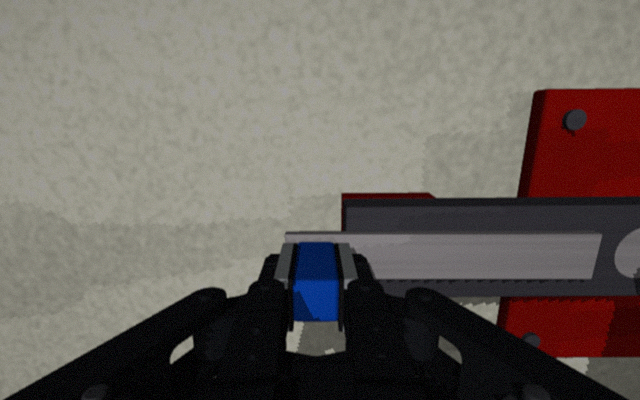

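The blade lies centred over the anvil: blade rows 235–278, anvil rows 198–295. The white tip is at (628,252), just right of the blade's end at (600,255).

Run:
```python
from h import *
w=snapshot("wrist"); g=cv2.cvtColor(w["img"],cv2.COLOR_RGB2GRAY).astype(int)
y=np.radians(-22.7); ux=np.array([np.cos(y),np.sin(y)]); uy=np.array([-ux[1],ux[0]]); o=np.array([573.6,-74.3])
L=lambda c,r,z:((at(w,(c,r),z)[:2]-o)@ux, (at(w,(c,r),z)[:2]-o)@uy)
for c in(450,560):
    col=g[:,c-1:c+2].mean(1); d=np.diff(col); e=[r for r in range(185,315) if abs(d[r])>18]; print(c,[(r,int(d[r])) for r in e])
    print("anvil",L(c,198,30)[1],L(c,295.5,30)[1],"blade",L(c,235.5,35)[1],L(c,278.5,35)[1])
print("front of anvil",L(343.5,215,30),"blade end",L(600,235,35),L(594,278,35))
```

```text
450 [(196, -30), (197, -54), (198, -37), (233, 19), (234, 23), (277, -20), (278, -39), (279, -30), (298, -22)]
anvil 29.284670734937396 -23.38110356377133 blade 12.017537420685322 -10.822859619157075
560 [(277, -19), (278, -36), (279, -24)]
anvil 29.29750071448521 -23.36853443832869 blade 12.029878933622605 -10.810640246603516
front of anvil (np.float64(-151.00245582127567), np.float64(20.725666406967406)) blade end (np.float64(-28.339273745526405), np.float64(12.2898381872122)) (np.float64(-25.986676321676793), np.float64(-10.531004522247807))
```

View pics/s4.png

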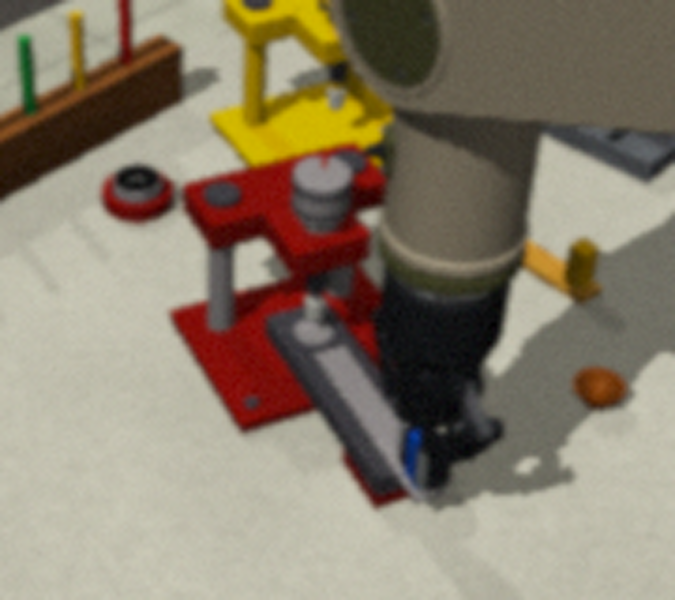

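Request:
{"method": "send_rows", "body": {
  "steps": [
    [[0,0,-0.012],[0,0,0]],
    [[0.17,-0.05,-0.012],[0,0,0]],
    [[0.35,-0.12,-0.012],[0,0,0]],
    [[0.55,-0.2,-0.012],[0,0,0]],
    [[0.75,-0.28,-0.012],[0,0,0]],
    [[0.95,-0.37,-0.012],[0,0,0]],
    [[1.15,-0.45,-0.012],[0,0,0]],
    [[1.3,-0.51,-0.012],[0,0,0]],
    [[1.4,-0.55,-0.012],[0,0,0]],
    [[1.4,-0.55,-0.012],[0,0,0]]
  ]
}}

```text
time: 10.98
tool_pos: [463.9, -28.1, 39.6]
tcp_rot: [179.9, -0.0, 67.2]
ft_force: [1.2, -0.3, 1.2]
finger_gap: 17.0
grip_force: 68.9
```

Run:
```python
from h import *
w=snapshot("wrist"); im=w["img"]; s=sense();print(s["time"],s["tool_pos"],s["tcp_rot"],s["ft_force"],s["wrist_torque"],s["finger_gap"])
cv2.imwrite("pics/w5.png",im[:,:,::-1])
```

```text
11.025 [463.91073662 -28.07300955  39.65443648] [ 1.79932354e+02 -6.61960265e-03  6.72473562e+01] [ 0.8450608  -0.9175537   1.36047209] [-0.02366063 -0.15640554 -0.01069601] 17.33099664846258
```

View pics/w5.png

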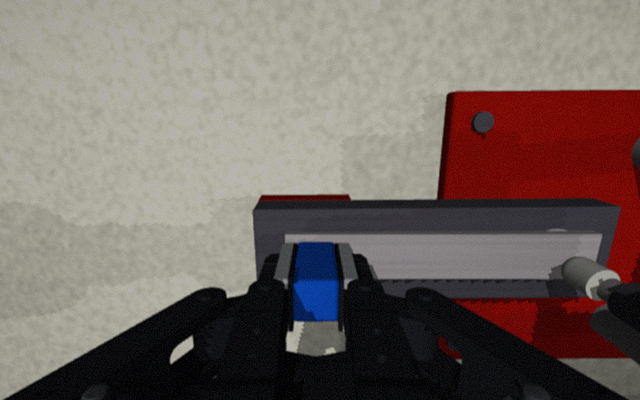

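The blade is now under the white tip: the tip's rounded end is near (568,270), the blade's end at (601,255) and the anvil's back end at (618,208).

Run:
```python
from h import *
w=snapshot("wrist"); g=cv2.cvtColor(w["img"],cv2.COLOR_RGB2GRAY).astype(int)
y=np.radians(-22.7); ux=np.array([np.cos(y),np.sin(y)]); uy=np.array([-ux[1],ux[0]]); o=np.array([573.6,-74.3])
L=lambda c,r,z:np.round([(at(w,(c,r),z)[:2]-o)@ux, (at(w,(c,r),z)[:2]-o)@uy],1)
print("anvil back L",L(618.5,208,30),"front",L(254.5,209,30),"blade end",L(601,235,35),L(596,278,35),"blade lat",L(450,235,35),L(450,278.5,35),"anvil lat",L(450,203,30),L(450,299,30),"disc top",L(557,229.5,30))
print(g[250:302:2,552:624:3])
for zb in (36.5,38,40,42,43):
    P=lambda x,yy,z:proj(w,[*(o+x*ux+yy*uy),z]).round(1)
    print(zb,"pole",P(0,0,zb),"sphere c",P(0,0,zb+7))
```

```text
anvil back L [27.6 25.4] front [-148.4   24.9] blade end [17.8 13.3] [20.6 -9.5] blade lat [-54.6  13.4] [-52.   -9.7] anvil lat [-54.2  27.9] [-48.4 -24.3] disc top [ 0.1 14.3]
[[123 132 122 123 123 123 121 125 117 127 137 132 141 131 131 133  50  56
   54  53  47  46  39  45]
 [123 129 123 126 123 123 119 124 125 131 138 133 132 131 130 126  54  56
   57  51  49  44  42  35]
 [127 122 121 116 126 117 121 124 129 135 129 132 134 136 131 100  58  58
   58  44  36  49  50  36]
 [123 125 122 120 117 122 118 100 105 108 113 123 131 132 132  74  53  51
   56  42  45  49  34  44]
 [121 119 121 121 122 114  73  72  87  87  87  89 104 130 129  55  57  52
   61  44  49  50  39  44]
 [121 121 125 121 115  59  68  89  93  95  91  94  91  91 122  49  52  48
   55  36  47  43  44  47]
 [121 121 121 119  63  60  83  86  93  97  95  96  95  88  85  60  53  53
   47  45  42  37  48  38]
 [116 119 119  97  41  69  87  88  88  91  92  92  96  88  94  88  66  51
   52  40  41  54  42  40]
 [113  99  67  51  50  84  84  82  87  94  90  95  89  91  90  92  89  67
   47  42  40  36  46  39]
 [ 69  61  64
[... 1229 characters left out ...]
 34  42  56  44  55 163  98  87  47  45  49
   53  50  24  18  11  27]
 [ 35  31  31  34  29  37  27  28  29  61  53  45 151 120  88  54  31  42
   46  35   2   9  12  13]
 [ 30  33  33  26  24  33  29  32  28  46  55  47  91 152  84  79  30  28
   28  28  13  15  10  17]
 [ 19  32  22  22  22  32  19  26  19  40  44  42  43 109  89  85  55  26
   24  17  14   4  14   9]
 [ 25  24  26  23  23  23  38  36  20  39  40  49  41  40  60  64  76  41
   38  11  17  12   6   7]]
36.5 pole [560.6 261.9] sphere c [571.5 268.5]
38 pole [562.8 263.3] sphere c [574. 270.]
40 pole [565.9 265.2] sphere c [577.3 272.1]
42 pole [569.1 267.1] sphere c [580.8 274.2]
43 pole [570.7 268. ] sphere c [582.5 275.2]
```

Request:
{"method": "send_rows", "body": {
  "steps": [
    [[0,0,0],[0,0,0]],
    [[0,0,0],[0,0,0]],
    [[0,0,0],[0,0,0]],
    [[0,0,0],[0,0,0]],
    [[0,0,0],[0,0,0]],
    [[0,0,1],[0,0,0]],
    [[0,0,2.8],[0,0,0]],
    [[0,0,4.5],[0,0,0.1]],
    [[0,0,5.8],[0,0,0.25]],
    [[0.5,-0.2,5.8],[0,0,0.42]]
  ],
  "fingers": 0
}}

```text
time: 12.32
tool_pos: [480.6, -34.1, 218.3]
tcp_rot: [179.6, 0.1, 91.6]
ft_force: [0.4, 0.3, -0.8]
finger_gap: 85.2
grip_force: 0.0
```

Request:
{"method": "send_rows", "body": {
  "steps": [
    [[1.5,-0.6,0],[0,0,0.18]],
    [[2.7,-1.1,0],[0,0,0.36]],
    [[3.17,-1.33,0],[0,0,0.54]],
    [[3.17,-1.33,0],[0,0,0.7]],
    [[3.17,-1.33,0],[0,0,0.8]],
    [[3.17,-1.33,-0.8],[0,0,0.8]],
    [[3.17,-1.33,-1.8],[0,0,0.8]],
    [[3.17,-1.33,-2.35],[0,0,0.8]],
    [[3.17,-1.33,-2.35],[0,0,0.8]]
  ]
}}

```text
time: 13.45
tool_pos: [572.3, -73.5, 141.5]
tcp_rot: [-179.9, -0.2, 137.2]
ft_force: [0.8, -0.4, -0.5]
finger_gap: 85.4
grip_force: 0.0
```

Request:
{"method": "send_rows", "body": {
  "steps": [
    [[0,0,0],[0,0,0]],
    [[0,0,0],[0,0,0]],
    [[0,0,0],[0,0,0]],
    [[0,0,0],[0,0,0]],
    [[0,0,0],[0,0,0]],
    [[0,0,0],[0,0,0]]
  ],
  "fingers": 1,
  "squeeze": 40
}}

```text
time: 14.2
tool_pos: [573.5, -74.8, 144.8]
tcp_rot: [-179.9, 0.1, 137.1]
ft_force: [-5.7, -3.3, 8.3]
finger_gap: 38.7
grip_force: 40.2
```

Run:
```python
from h import *
s=sense();print(s["time"],s["tool_pos"],s["tcp_rot"],s["ft_force"],s["wrist_torque"],s["finger_gap"],s["joint_pos"])
```

```text
14.2 [573.45235999 -74.76587285 144.76287812] [-1.79944812e+02  9.11898791e-02  1.37134736e+02] [-5.68528078 -3.26497454  8.29226121] [-0.59671843  1.05633624  0.05422025] 38.71639132946201 [-12.44816575   7.32179573  94.60405568  -0.09584678  78.02346717
 -59.56300983]
```

Request:
{"method": "send_rows", "body": {
  "steps": [
    [[0,0,0],[0,0,-0.1]],
    [[0,0,0],[0,0,-0.25]],
    [[0,0,0],[0,0,-0.4]],
    [[0,0,0],[0,0,-0.55]],
    [[0,0,0],[0,0,-0.7]],
    [[0,0,0],[0,0,-0.85]],
    [[0,0,0],[0,0,-1.0]],
    [[0,0,0],[0,0,-1.15]],
    [[0,0,0],[0,0,-1.3]],
    [[0,0,0],[0,0,-1.3]]
  ]
}}

```text
time: 15.45
tool_pos: [573.6, -74.7, 144.8]
tcp_rot: [179.9, 0.1, 62.5]
ft_force: [-5.2, -2.4, 7.7]
finger_gap: 39.1
grip_force: 40.3
```

Request:
{"method": "send_rows", "body": {
  "steps": [
    [[0,0,0],[0,0,-0.15]],
    [[0,0,0],[0,0,-0.3]],
    [[0,0,0],[0,0,-0.45]],
    [[0,0,0],[0,0,-0.6]],
    [[0,0,0],[0,0,-0.75]],
    [[0,0,0],[0,0,-0.9]],
    [[0,0,0],[0,0,-1.05]],
    [[0,0,0],[0,0,-1.2]],
    [[0,0,0],[0,0,-1.3]],
    [[0,0,0],[0,0,-1.3]]
  ]
}}

```text
time: 16.7
tool_pos: [573.7, -74.8, 144.8]
tcp_rot: [179.9, -0.1, -11.9]
ft_force: [-4.1, -3.5, 6.3]
finger_gap: 39.1
grip_force: 40.3
```

Run:
```python
from h import *
s=sense();print(s["time"],s["tool_pos"],s["tcp_rot"],s["ft_force"],s["wrist_torque"],s["finger_gap"],s["joint_pos"])
```

```text
16.7 [573.73953416 -74.8365621  144.7741467 ] [ 1.79914984e+02 -8.83990827e-02 -1.19342045e+01] [-4.11244081 -3.54875226  6.27870498] [-0.44352173  0.81690192 -0.05734318] 39.054478639687055 [-1.24549189e+01  7.32796628e+00  9.45961370e+01 -8.60951251e-02
  7.79867419e+01  8.94972053e+01]
```

Request:
{"method": "send_rows", "body": {
  "steps": [
    [[0,0,0],[0,0,0]],
    [[0,0,0],[0,0,0]],
    [[0,0,0],[0,0,0]],
    [[0,0,0],[0,0,0]],
    [[0,0,1.2],[0,0,0.05]],
    [[0,0,2.4],[0,0,0.22]],
    [[-1,0.42,2.6],[0,0,0.4]],
    [[-2.5,1.04,2.6],[0,0,0.58]],
    [[-3.67,1.53,2.6],[0,0,0.76]],
    [[-3.67,1.53,2.3],[0,0,0.94]]
  ],
  "fingers": 0,
  "squeeze": 20
}}

```text
time: 17.95
tool_pos: [462.2, -27.0, 212.8]
tcp_rot: [179.9, -0.1, 42.4]
ft_force: [1.0, 0.2, 0.2]
finger_gap: 85.3
grip_force: 0.0
```

Request:
{"method": "send_rows", "body": {
  "steps": [
    [[0,0,-0.8],[0,0,0.18]],
    [[0,0,-2],[0,0,0.35]],
    [[0,0,-3.5],[0,0,0.44]],
    [[0,0,-5],[0,0,0.44]],
    [[0,0,-5.67],[0,0,0.44]],
    [[0,0,-5.67],[0,0,0.44]],
    [[0,0,-5.67],[0,0,0.44]]
  ]
}}

```text
time: 18.82
tool_pos: [464.2, -28.0, 43.1]
tcp_rot: [179.9, -0.0, 67.3]
ft_force: [-0.2, -0.4, 0.4]
finger_gap: 85.6
grip_force: 0.0
```

Request:
{"method": "send_rows", "body": {
  "steps": [
    [[0,0,0],[0,0,0]],
    [[0,0,0],[0,0,0]],
    [[0,0,0],[0,0,0]],
    [[0,0,0],[0,0,0]],
    [[0,0,0],[0,0,0]]
  ],
  "fingers": 0.7
}}

```text
time: 19.45
tool_pos: [463.3, -27.8, 41.9]
tcp_rot: [180.0, -0.0, 67.3]
ft_force: [0.4, -0.3, -0.4]
finger_gap: 25.6
grip_force: 0.0
```

Run:
```python
from h import *
s=sense();print(s["time"],s["tool_pos"],s["tcp_rot"],s["ft_force"],s["wrist_torque"],s["finger_gap"])
```

```text
19.45 [463.33237438 -27.81573357  41.93845302] [ 1.79998799e+02 -1.22447270e-03  6.72538909e+01] [ 0.4131758  -0.28492425 -0.43188636] [ 0.0286112  -0.01042681  0.05219376] 25.588647200421764
```

Request:
{"method": "send_rows", "body": {
  "steps": [
    [[0.06,-0.025,0],[0,0,0]],
    [[0.11,-0.047,0],[0,0,0]],
    [[0.15,-0.063,0],[0,0,0]],
    [[0.19,-0.08,0],[0,0,0]],
    [[0.215,-0.09,0],[0,0,0]],
    [[0.215,-0.09,0],[0,0,0]]
  ]
}}

```text
time: 20.2
tool_pos: [469.9, -30.6, 42.0]
tcp_rot: [180.0, -0.0, 67.3]
ft_force: [0.1, -1.6, 0.3]
finger_gap: 25.3
grip_force: 0.0
```

```bash
cat > f.py <<'E'
from h import *
s=sense(); y=np.radians(-22.7); ux=np.array([np.cos(y),np.sin(y)])
p=s["tool_pos"][:2]-[463.4,-27.8]
print(s["time"],"x",p@ux,"Fx",s["ft_force"][:2]@ux,s["ft_force"],s["finger_gap"],s["grip_force"])
E
python3 f.py
```

```text
20.2 x 7.071996194403739 Fx 0.7162556645362727 [ 0.12023805 -1.5685981   0.32511686] 25.346816666127218 0.0
```

Request:
{"method": "send_rows", "body": {
  "steps": [
    [[-0.1,0.042,0],[0,0,0]],
    [[-0.2,0.084,0],[0,0,0]],
    [[-0.26,0.11,0],[0,0,0]],
    [[-0.3,0.126,0],[0,0,0]],
    [[-0.35,0.147,0],[0,0,0]],
    [[-0.35,0.147,0],[0,0,0]]
  ]
}}

```text
time: 20.95
tool_pos: [459.2, -26.1, 42.0]
tcp_rot: [-180.0, -0.0, 67.3]
ft_force: [0.0, 0.4, -0.2]
finger_gap: 25.6
grip_force: 0.0
```

```bash
python3 f.py
```

```text
20.95 x -4.531727205132816 Fx -0.14468963438019694 [ 0.01320172  0.40649461 -0.23363165] 25.647903894657066 0.0
```

```bash
cat > v.py <<'E'
from h import *
w=snapshot("wrist"); im=w["img"]; g=cv2.cvtColor(im,cv2.COLOR_RGB2GRAY).astype(float)
y=np.radians(-22.7); ux=np.array([np.cos(y),np.sin(y)]); uy=np.array([-ux[1],ux[0]]); o=np.array([573.6,-74.3])
L=lambda c,r,z:np.round([(at(w,(c,r),z)[:2]-o)@ux, (at(w,(c,r),z)[:2]-o)@uy],1)
# predicted vs seen blade end / anvil back, row of blade upper third
for nm,x0,yy,z in(("blade end",18,8,35),("anvil back",30,18,30),("anvil front",-150,20,30)):
    c,r=proj(w,[*(o+x0*ux+yy*uy),z]); c0=int(c);r=int(round(r))
    seg=g[r-2:r+3,max(c0-25,0):c0+26].mean(0); d=np.diff(seg); i=np.argmax(abs(d)); cc=max(c0-25,0)+i+1
    print(nm,"pred",(round(c),r),"seen col",cc,"step",d[i].round(),"->",L(cc,r,z))
h=cv2.cvtColor(im,cv2.COLOR_RGB2HSV).astype(int); m=(abs(h[...,0]-110)<14)&(h[...,1]>120)&(h[...,2]>50)
b,c,a=blob(m); print("blue",c,a,L(*c,60))
E
python3 v.py; python3 f.py; python3 f.py
```

```text
blade end pred (606, 244) seen col 603 step -35.0 -> [16.7  7.9]
anvil back pred (626, 221) seen col 624 step -5.0 -> [29. 18.]
anvil front pred (263, 217) seen col 264 step -67.0 -> [-149.5   20.1]
blue [324.49564172 280.44244064] 3327 [-120.2    1.7]
21.0 x -4.516814303294692 Fx 0.3573521322507538 [0.51256984 0.29932952 0.55724942] 25.790463404645486 0.0
21.0 x -4.516814303294692 Fx 0.3573521322507538 [0.51256984 0.29932952 0.55724942] 25.790463404645486 0.0
```

Request:
{"method": "send_rows", "body": {
  "steps": [
    [[0.05,-0.02,0],[0,0,0]],
    [[0.1,-0.04,0],[0,0,0]],
    [[0.13,-0.05,0],[0,0,0]],
    [[0.13,-0.05,0],[0,0,0]],
    [[0.13,-0.05,1.2],[0,0,0]],
    [[0.13,-0.05,3],[0,0,0]],
    [[0.13,-0.05,4.8],[0,0,0]],
    [[0.6,-0.25,5.8],[0,0,0]],
    [[1.8,-0.76,5.8],[0,0,0]],
    [[3.2,-1.35,5.8],[0,0,0]]
  ],
  "fingers": 0
}}

```text
time: 22.25
tool_pos: [556.7, -67.0, 217.1]
tcp_rot: [179.9, -0.0, 67.3]
ft_force: [0.2, -0.0, 0.7]
finger_gap: 85.5
grip_force: 0.0
```

Request:
{"method": "send_rows", "body": {
  "steps": [
    [[0.61,-0.26,-0.2],[0,0,0]],
    [[0.61,-0.26,-1.2],[0,0,0]],
    [[0.61,-0.26,-2.2],[0,0,0]],
    [[0.61,-0.26,-2.43],[0,0,0]],
    [[0.61,-0.26,-2.43],[0,0,0]]
  ]
}}

```text
time: 22.88
tool_pos: [573.4, -74.4, 143.1]
tcp_rot: [-180.0, 0.0, 67.3]
ft_force: [0.2, 0.6, 0.4]
finger_gap: 85.3
grip_force: 0.0
```

Request:
{"method": "send_rows", "body": {
  "steps": [
    [[0,0,0],[0,0,0]],
    [[0,0,0],[0,0,0]],
    [[0,0,0],[0,0,0]],
    [[0,0,0],[0,0,0]],
    [[0,0,0],[0,0,0]],
    [[0,0,0],[0,0,0]]
  ],
  "fingers": 1,
  "squeeze": 40
}}

```text
time: 23.62
tool_pos: [573.8, -74.4, 144.4]
tcp_rot: [180.0, -0.0, 67.3]
ft_force: [-3.9, 1.0, 6.5]
finger_gap: 39.4
grip_force: 39.9
```

Request:
{"method": "send_rows", "body": {
  "steps": [
    [[0,0,0],[0,0,-0.12]],
    [[0,0,0],[0,0,-0.28]],
    [[0,0,0],[0,0,-0.44]],
    [[0,0,0],[0,0,-0.6]],
    [[0,0,0],[0,0,-0.76]],
    [[0,0,0],[0,0,-0.92]],
    [[0,0,0],[0,0,-1.08]],
    [[0,0,0],[0,0,-1.24]],
    [[0,0,0],[0,0,-1.35]],
    [[0,0,0],[0,0,-1.35]]
  ]
}}

```text
time: 24.88
tool_pos: [574.1, -75.0, 144.4]
tcp_rot: [180.0, -0.1, -10.1]
ft_force: [-1.8, -2.2, 5.1]
finger_gap: 38.9
grip_force: 40.0
```

Request:
{"method": "send_rows", "body": {
  "steps": [
    [[0,0,0],[0,0,0]],
    [[0,0,0],[0,0,0]],
    [[0,0,0],[0,0,0]],
    [[0,0,0],[0,0,0]],
    [[0,0,1.2],[0,0,0.05]],
    [[0,0,2.4],[0,0,0.22]],
    [[-1,0.42,2.6],[0,0,0.4]],
    [[-2.5,1.05,2.6],[0,0,0.58]],
    [[-3.69,1.56,2.6],[0,0,0.76]],
    [[-3.69,1.56,2.3],[0,0,0.94]]
  ],
  "fingers": 0,
  "squeeze": 20
}}

```text
time: 26.12
tool_pos: [461.7, -26.8, 212.8]
tcp_rot: [179.9, -0.1, 44.2]
ft_force: [0.1, 0.5, -0.3]
finger_gap: 85.3
grip_force: 0.0
```

Request:
{"method": "send_rows", "body": {
  "steps": [
    [[0,0,-0.8],[0,0,0.18]],
    [[0,0,-2],[0,0,0.35]],
    [[0,0,-3.5],[0,0,0.41]],
    [[0,0,-5],[0,0,0.41]],
    [[0,0,-5.67],[0,0,0.41]],
    [[0,0,-5.67],[0,0,0.41]],
    [[0,0,-5.67],[0,0,0.41]]
  ]
}}

```text
time: 27.0
tool_pos: [463.8, -27.8, 43.1]
tcp_rot: [179.9, -0.0, 67.3]
ft_force: [0.5, -0.1, -0.1]
finger_gap: 85.4
grip_force: 0.0
```

Request:
{"method": "send_rows", "body": {
  "steps": [
    [[0,0,0],[0,0,0]],
    [[0,0,0],[0,0,0]],
    [[0,0,0],[0,0,0]],
    [[0,0,0],[0,0,0]],
    [[0,0,0],[0,0,0]]
  ],
  "fingers": 0.7
}}

```text
time: 27.62
tool_pos: [462.9, -27.6, 42.0]
tcp_rot: [-180.0, 0.0, 67.3]
ft_force: [1.3, 0.3, -0.3]
finger_gap: 25.8
grip_force: 0.0
```

```bash
python3 f.py; python3 v.py
```

```text
27.625 x -0.5584310621919683 Fx 1.0856342435282718 [ 1.322603    0.34857553 -0.27480607] 25.79651021170037 0.0
blade end pred (598, 244) seen col 595 step -38.0 -> [16.8  7.8]
anvil back pred (618, 221) seen col 617 step -7.0 -> [29.5 18. ]
anvil front pred (255, 217) seen col 256 step -63.0 -> [-149.4   20.1]
blue [314.74458484 280.19013237] 3324 [-120.4    1.8]
```

Request:
{"method": "send_rows", "body": {
  "steps": [
    [[0.06,-0.025,0],[0,0,0]],
    [[0.11,-0.047,0],[0,0,0]],
    [[0.15,-0.063,0],[0,0,0]],
    [[0.19,-0.08,0],[0,0,0]],
    [[0.215,-0.09,0],[0,0,0]],
    [[0.215,-0.09,0],[0,0,0]]
  ]
}}

```text
time: 28.42
tool_pos: [468.3, -29.9, 41.4]
tcp_rot: [-179.9, 0.0, 67.3]
ft_force: [-5.3, 1.6, 3.1]
finger_gap: 25.6
grip_force: 2.6
```

```bash
python3 f.py; python3 v.py; python3 f.py
```

```text
28.425 x 5.332322911995368 Fx -5.544574462647443 [-5.32991725  1.62610251  3.10824918] 25.57201638893328 2.590658515691757
blade end pred (587, 244) seen col 590 step -36.0 -> [19.4  8.2]
anvil back pred (608, 222) seen col 615 step 7.0 -> [33.6 17.8]
anvil front pred (243, 217) seen col 244 step -60.0 -> [-149.4   20.1]
blue [306.05468989 280.83623587] 3273 [-118.1    1.7]
28.475 x 5.307075098933642 Fx -6.02215296964261 [-5.32977245  2.86399994  1.97774356] 25.563853346211797 2.5766629725694656
```

Request:
{"method": "send_rows", "body": {
  "steps": [
    [[-0.1,0.042,0],[0,0,0]],
    [[-0.2,0.084,0],[0,0,0]],
    [[-0.26,0.11,0],[0,0,0]],
    [[-0.3,0.126,0],[0,0,0]],
    [[-0.36,0.15,0],[0,0,0]],
    [[-0.36,0.15,0],[0,0,0]]
  ]
}}

```text
time: 29.22
tool_pos: [458.7, -25.9, 42.2]
tcp_rot: [180.0, -0.0, 67.3]
ft_force: [0.9, -0.5, 0.6]
finger_gap: 25.5
grip_force: 0.9
```

```bash
python3 f.py; python3 v.py; python3 f.py
```

```text
29.225 x -5.04303886669369 Fx 1.037241822473577 [ 0.93111886 -0.46189794  0.58800886] 25.542021499081784 0.9398047998547554
blade end pred (606, 243) seen col 603 step -37.0 -> [16.5  8.3]
anvil back pred (626, 221) seen col 602 step -5.0 -> [17.9 17.9]
anvil front pred (264, 217) seen col 265 step -65.0 -> [-149.5   20. ]
blue [324.63875453 280.24788392] 3308 [-120.7    1.7]
29.275 x -5.015170128966125 Fx 2.519665445601638 [ 2.35498583 -0.89944514  0.8319231 ] 25.631998966424412 0.9371984750032425
```

```bash
cat > avg.py <<'E'
from h import *
y=np.radians(-22.7); ux=np.array([np.cos(y),np.sin(y)]); v=[]
for i in range(8): snapshot("wrist"); s=sense(); v.append([s["ft_force"][:2]@ux,s["tool_pos"][2],s["grip_force"]])
print(s["time"],np.mean(v,0),np.std(v,0))
E
python3 avg.py
```

```text
29.675 [ 2.28223514 42.1086833   1.12234569] [0.75963515 0.04697922 0.09316469]
```

Request:
{"method": "send_rows", "body": {
  "steps": [
    [[0.1,-0.042,0],[0,0,0]],
    [[0.2,-0.084,0],[0,0,0]],
    [[0.26,-0.11,0],[0,0,0]],
    [[0.3,-0.126,0],[0,0,0]],
    [[0.35,-0.147,0],[0,0,0]],
    [[0.35,-0.147,0],[0,0,0]]
  ]
}}

```text
time: 30.42
tool_pos: [468.0, -29.9, 41.3]
tcp_rot: [-179.9, 0.0, 67.3]
ft_force: [-4.1, 1.6, 0.0]
finger_gap: 25.8
grip_force: 2.1
```

```bash
python3 avg.py; python3 v.py
```

```text
30.825 [-4.61859603 41.52700179  2.25204159] [0.7567791  0.14143263 0.16038409]
blade end pred (585, 244) seen col 588 step -37.0 -> [19.6  7.9]
anvil back pred (606, 221) seen col 604 step -8.0 -> [29.2 18. ]
anvil front pred (242, 217) seen col 243 step -61.0 -> [-149.4   20. ]
blue [305.98024916 280.82072318] 3291 [-117.6    1.6]
```

Request:
{"method": "send_rows", "body": {
  "steps": [
    [[-0.1,0.042,0],[0,0,0]],
    [[-0.2,0.084,0],[0,0,0]],
    [[-0.26,0.11,0],[0,0,0]],
    [[-0.3,0.126,0],[0,0,0]],
    [[-0.35,0.147,0],[0,0,0]],
    [[-0.35,0.147,0],[0,0,0]]
  ]
}}

```text
time: 31.62
tool_pos: [458.9, -25.9, 42.3]
tcp_rot: [180.0, -0.0, 67.2]
ft_force: [1.8, -0.9, 1.6]
finger_gap: 25.7
grip_force: 1.2
```

```bash
python3 avg.py; python3 v.py
```

```text
32.025 [ 2.85492849 42.17737011  1.41998946] [0.62821893 0.05682404 0.13232922]
blade end pred (606, 244) seen col 603 step -36.0 -> [16.5  7.8]
anvil back pred (626, 221) seen col 633 step 5.0 -> [33.3 18. ]
anvil front pred (264, 217) seen col 265 step -71.0 -> [-149.4   20.1]
blue [324.67079432 280.28511024] 3311 [-120.6    1.7]
```

Request:
{"method": "send_rows", "body": {
  "steps": [
    [[0.05,-0.02,0],[0,0,0]],
    [[0.1,-0.04,0],[0,0,0]],
    [[0.13,-0.05,0],[0,0,0]],
    [[0.13,-0.05,0],[0,0,0]],
    [[0.13,-0.05,1.2],[0,0,0]],
    [[0.13,-0.05,3],[0,0,0]],
    [[0.13,-0.05,4.8],[0,0,0]],
    [[0.6,-0.25,5.8],[0,0,0]],
    [[1.8,-0.76,5.8],[0,0,0]],
    [[3.2,-1.35,5.8],[0,0,0]]
  ],
  "fingers": 0
}}

```text
time: 33.33
tool_pos: [555.8, -66.6, 217.0]
tcp_rot: [179.9, -0.0, 67.3]
ft_force: [0.1, 0.2, 0.4]
finger_gap: 85.3
grip_force: 0.0
```

Request:
{"method": "send_rows", "body": {
  "steps": [
    [[0.64,-0.27,-0.2],[0,0,0]],
    [[0.64,-0.27,-1.2],[0,0,0]],
    [[0.64,-0.27,-2.2],[0,0,0]],
    [[0.64,-0.27,-2.43],[0,0,0]],
    [[0.64,-0.27,-2.43],[0,0,0]]
  ]
}}

```text
time: 33.95
tool_pos: [573.6, -74.4, 143.1]
tcp_rot: [-180.0, 0.0, 67.3]
ft_force: [-0.2, 0.6, -0.1]
finger_gap: 85.2
grip_force: 0.0
```

Request:
{"method": "send_rows", "body": {
  "steps": [
    [[0,0,0],[0,0,0]],
    [[0,0,0],[0,0,0]],
    [[0,0,0],[0,0,0]],
    [[0,0,0],[0,0,0]],
    [[0,0,0],[0,0,0]],
    [[0,0,0],[0,0,0]]
  ],
  "fingers": 1,
  "squeeze": 40
}}

```text
time: 34.7
tool_pos: [573.8, -74.3, 144.4]
tcp_rot: [180.0, -0.0, 67.3]
ft_force: [-4.5, 1.6, 7.4]
finger_gap: 39.2
grip_force: 40.0
```

Request:
{"method": "send_rows", "body": {
  "steps": [
    [[0,0,0],[0,0,-0.12]],
    [[0,0,0],[0,0,-0.28]],
    [[0,0,0],[0,0,-0.44]],
    [[0,0,0],[0,0,-0.55]],
    [[0,0,0],[0,0,-0.55]],
    [[0,0,0],[0,0,-0.55]]
  ]
}}

```text
time: 35.45
tool_pos: [574.1, -74.5, 144.4]
tcp_rot: [179.9, -0.0, 35.7]
ft_force: [-3.3, -0.5, 6.2]
finger_gap: 38.8
grip_force: 40.1
```

Request:
{"method": "send_rows", "body": {
  "steps": [
    [[0,0,0],[0,0,0]],
    [[0,0,0],[0,0,0]],
    [[0,0,0],[0,0,0]],
    [[0,0,0],[0,0,0]],
    [[0,0,1.2],[0,0,0.05]],
    [[0,0,2.4],[0,0,0.22]],
    [[-1,0.42,2.6],[0,0,0.4]],
    [[-2.5,1.05,2.6],[0,0,0.55]],
    [[-3.7,1.56,2.6],[0,0,0.55]],
    [[-3.7,1.56,2.3],[0,0,0.55]]
  ],
  "fingers": 0,
  "squeeze": 20
}}

```text
time: 36.7
tool_pos: [461.7, -26.9, 212.8]
tcp_rot: [179.9, -0.0, 67.3]
ft_force: [0.4, 0.8, 0.2]
finger_gap: 85.1
grip_force: 0.0
```

Request:
{"method": "send_rows", "body": {
  "steps": [
    [[0,0,-0.8],[0,0,0]],
    [[0,0,-2],[0,0,0]],
    [[0,0,-3.5],[0,0,0]],
    [[0,0,-5],[0,0,0]],
    [[0,0,-5.67],[0,0,0]],
    [[0,0,-5.67],[0,0,0]],
    [[0,0,-5.67],[0,0,0]]
  ]
}}

```text
time: 37.58
tool_pos: [463.7, -27.9, 42.9]
tcp_rot: [179.9, -0.0, 67.2]
ft_force: [-0.1, -0.3, -0.2]
finger_gap: 85.4
grip_force: 0.0
```

Request:
{"method": "send_rows", "body": {
  "steps": [
    [[0,0,0],[0,0,0]],
    [[0,0,0],[0,0,0]],
    [[0,0,0],[0,0,0]],
    [[0,0,0],[0,0,0]],
    [[0,0,0],[0,0,0]]
  ],
  "fingers": 0.7
}}

```text
time: 38.2
tool_pos: [462.7, -27.6, 42.0]
tcp_rot: [180.0, -0.0, 67.3]
ft_force: [-0.4, -0.5, 0.1]
finger_gap: 25.9
grip_force: 0.0
```

```bash
python3 avg.py; python3 v.py
```

```text
38.6 [-2.42586477e-02  4.19002724e+01  0.00000000e+00] [0.35481877 0.01994378 0.        ]
blade end pred (598, 244) seen col 595 step -41.0 -> [16.6  7.8]
anvil back pred (618, 221) seen col 624 step -6.0 -> [32.8 18. ]
anvil front pred (255, 217) seen col 256 step -57.0 -> [-149.6   20. ]
blue [314.13367532 280.17592034] 3314 [-120.7    1.8]
```

Request:
{"method": "send_rows", "body": {
  "steps": [
    [[0.06,-0.025,0],[0,0,0]],
    [[0.12,-0.05,0],[0,0,0]],
    [[0.16,-0.067,0],[0,0,0]],
    [[0.2,-0.084,0],[0,0,0]],
    [[0.25,-0.105,0],[0,0,0]],
    [[0.25,-0.105,0],[0,0,0]]
  ]
}}

```text
time: 39.4
tool_pos: [468.9, -30.3, 41.3]
tcp_rot: [-179.8, 0.0, 67.3]
ft_force: [-6.0, 2.5, 2.1]
finger_gap: 25.8
grip_force: 2.8
```

```bash
python3 avg.py; python3 v.py
```

```text
39.8 [-5.53438659 41.22784137  2.79973478] [0.54344352 0.0200533  0.00889073]
blade end pred (586, 244) seen col 590 step -37.0 -> [19.9  8.2]
anvil back pred (607, 222) seen col 605 step -6.0 -> [29.1 17.8]
anvil front pred (241, 217) seen col 243 step -70.0 -> [-149.2   20.1]
blue [305.93106562 280.93949428] 3322 [-117.4    1.7]
```

Request:
{"method": "send_rows", "body": {
  "steps": [
    [[-0.1,0.042,0],[0,0,0]],
    [[-0.2,0.084,0],[0,0,0]],
    [[-0.26,0.11,0],[0,0,0]],
    [[-0.3,0.126,0],[0,0,0]],
    [[-0.36,0.15,0],[0,0,0]],
    [[-0.36,0.15,0],[0,0,0]]
  ]
}}

```text
time: 40.6
tool_pos: [459.8, -26.4, 42.3]
tcp_rot: [180.0, -0.0, 67.2]
ft_force: [3.3, -0.8, 1.2]
finger_gap: 25.4
grip_force: 1.4
```

```bash
python3 avg.py; python3 v.py
```

```text
41.0 [ 2.76062495 42.22012139  1.41738428] [0.64904703 0.04805902 0.12081298]
blade end pred (604, 243) seen col 603 step -36.0 -> [17.5  8.2]
anvil back pred (624, 221) seen col 629 step -8.0 -> [32.4 17.9]
anvil front pred (262, 217) seen col 263 step -75.0 -> [-149.4   20. ]
blue [324.72980333 280.20242057] 3305 [-119.5    1.7]
```

Request:
{"method": "send_rows", "body": {
  "steps": [
    [[-0.015,0.0065,0],[0,0,0]],
    [[-0.03,0.013,0],[0,0,0]],
    [[-0.045,0.019,0],[0,0,0]],
    [[-0.06,0.025,0],[0,0,0]]
  ]
}}

```text
time: 41.55
tool_pos: [458.2, -25.7, 42.2]
tcp_rot: [179.9, -0.0, 67.3]
ft_force: [5.1, -2.3, 0.7]
finger_gap: 25.5
grip_force: 3.1
```

Request:
{"method": "send_rows", "body": {
  "steps": [
    [[-0.015,0.0065,0],[0,0,0]]
  ]
}}

```text
time: 41.68
tool_pos: [457.8, -25.5, 42.2]
tcp_rot: [179.9, -0.0, 67.3]
ft_force: [6.3, -1.1, 0.1]
finger_gap: 25.4
grip_force: 3.0
```

Request:
{"method": "send_rows", "body": {
  "steps": [
    [[-0.015,0.0065,0],[0,0,0]]
  ]
}}

```text
time: 41.8
tool_pos: [457.3, -25.3, 42.2]
tcp_rot: [179.9, -0.0, 67.2]
ft_force: [5.3, -1.5, 0.4]
finger_gap: 25.6
grip_force: 2.9
```

Request:
{"method": "send_rows", "body": {
  "steps": [
    [[-0.015,0.0065,0],[0,0,0]]
  ]
}}

```text
time: 41.92
tool_pos: [456.9, -25.2, 42.2]
tcp_rot: [179.9, -0.0, 67.3]
ft_force: [5.4, -2.5, -0.5]
finger_gap: 25.6
grip_force: 2.9
```

```bash
python3 avg.py; python3 v.py
```

```text
42.325 [ 5.45731526 42.15750204  2.61938802] [0.30068261 0.00873007 0.01409449]
blade end pred (610, 243) seen col 603 step -38.0 -> [14.4  8.2]
anvil back pred (631, 221) seen col 629 step -6.0 -> [29.3 17.9]
anvil front pred (268, 217) seen col 269 step -61.0 -> [-149.6   20. ]
blue [324.69226119 280.2503023 ] 3308 [-122.8    1.6]
```

Request:
{"method": "send_rows", "body": {
  "steps": [
    [[0.1,-0.042,0],[0,0,0]],
    [[0.2,-0.084,0],[0,0,0]],
    [[0.25,-0.105,0],[0,0,0]],
    [[0.28,-0.117,0],[0,0,0]],
    [[0.3,-0.126,0],[0,0,0]],
    [[0.315,-0.132,0],[0,0,0]],
    [[0.33,-0.139,0],[0,0,0]]
  ]
}}

```text
time: 43.25
tool_pos: [464.2, -28.4, 41.2]
tcp_rot: [-179.7, 0.0, 67.3]
ft_force: [-9.4, 4.6, 6.3]
finger_gap: 25.4
grip_force: 5.0
```

Request:
{"method": "send_rows", "body": {
  "steps": [
    [[0.015,-0.0065,0],[0,0,0]]
  ]
}}

```text
time: 43.38
tool_pos: [464.6, -28.5, 41.2]
tcp_rot: [-179.7, 0.0, 67.3]
ft_force: [-9.5, 4.3, 5.9]
finger_gap: 25.7
grip_force: 5.2
```

Request:
{"method": "send_rows", "body": {
  "steps": [
    [[0.015,-0.0065,0],[0,0,0]]
  ]
}}

```text
time: 43.5
tool_pos: [465.1, -28.7, 41.2]
tcp_rot: [-179.7, 0.0, 67.3]
ft_force: [-9.3, 4.0, 5.6]
finger_gap: 25.6
grip_force: 5.1
```

Request:
{"method": "send_rows", "body": {
  "steps": [
    [[0.015,-0.0065,0],[0,0,0]]
  ]
}}

```text
time: 43.62
tool_pos: [465.6, -28.9, 41.2]
tcp_rot: [-179.7, 0.0, 67.3]
ft_force: [-8.7, 3.5, 5.5]
finger_gap: 25.9
grip_force: 5.0
```

```bash
python3 avg.py; python3 v.py
```

```text
44.025 [-7.65190319 41.19611236  3.74325307] [0.34547894 0.01227332 0.06466186]
blade end pred (593, 244) seen col 591 step -34.0 -> [16.9  8.2]
anvil back pred (614, 222) seen col 619 step -8.0 -> [32.5 17.8]
anvil front pred (248, 217) seen col 250 step -56.0 -> [-149.1   20.1]
blue [305.92512077 280.93568841] 3312 [-120.7    1.7]
```

Request:
{"method": "send_rows", "body": {
  "steps": [
    [[-0.05,0.021,0],[0,0,0]],
    [[-0.13,0.055,0],[0,0,0]],
    [[-0.13,0.055,0],[0,0,0]]
  ]
}}

```text
time: 44.45
tool_pos: [463.7, -28.1, 42.0]
tcp_rot: [180.0, -0.0, 67.3]
ft_force: [-0.3, -0.2, -0.4]
finger_gap: 25.7
grip_force: 0.0
```

Request:
{"method": "send_rows", "body": {
  "steps": [
    [[0,0,0],[0,0,0]],
    [[0,0,0],[0,0,0]],
    [[0,0,0],[0,0,0]],
    [[0,0,0],[0,0,0]],
    [[0,0,1],[0,0,0]],
    [[0,0,2.5],[0,0,0]],
    [[0,0,4],[0,0,0]],
    [[-0.5,0.2,5],[0,0,0]],
    [[-0.8,0.3,5],[0,0,0]],
    [[-0.8,0.3,5],[0,0,0]]
  ],
  "fingers": 0
}}

```text
time: 45.7
tool_pos: [439.0, -18.9, 191.2]
tcp_rot: [-180.0, 0.0, 67.3]
ft_force: [-0.2, -0.0, -0.6]
finger_gap: 85.2
grip_force: 0.0
```

```bash
python3 v.py
python3 - <<'E'
from h import *
w=snapshot("wrist");cv2.imwrite("pics/w6.png",w["img"][:,:,::-1])
s=sense();print(s["time"],s["tool_pos"],s["ft_force"])
E
```

```text
blade end pred (492, 181) seen col 489 step -56.0 -> [15.7  7.8]
anvil back pred (503, 169) seen col 522 step -7.0 -> [47.6 18.2]
anvil front pred (311, 167) seen col 311 step -60.0 -> [-149.7   19.9]
blue [344.79153605 193.80250784] 638 [-120.3    1.6]
45.8 [438.98709047 -18.98169649 190.50968872] [-0.00328421 -0.23707664  0.16452695]
```

View pics/w6.png

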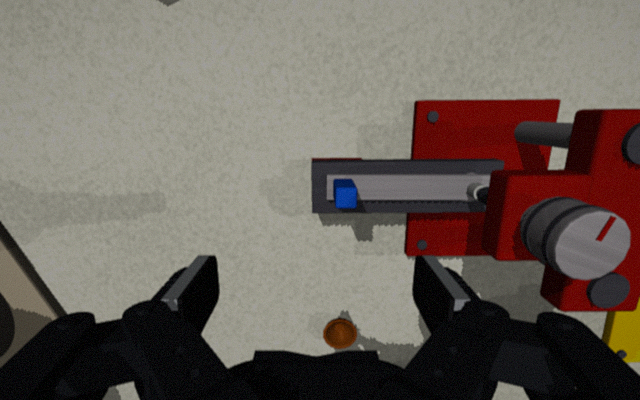

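The gauge lies centred on the anvil, grip at (345,193), with its blade under the tip at (478,190). The knob's red mark has turned about 4.6 rad clockwise, matching the 4.5 rad I commanded. The hand is clear.

```bash
python3 -c "
from bench import order; print(order.hand_in())"
```

```text
the job is handed in; nothing more can be done
None
```

Job handed in at about 46 s: the blue gauge lies on the red press's anvil with its nip point within about 2 mm of the tip axis, and the hand is clear. Holding after slow nudges it read 7.7 N on the push and 5.5 N on the pull, mean about 6.5 N (tip push roughly 4–5 N). That is slightly above the 6 N asked, and readings while the blade was moving averaged nearer 8 N because my fingers pressed down on it during the push.

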